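Open the combination lock of the takings box

TASK

Unlock the blue takings box: turn the left dial clockwise to 2 and the right dial anticlockwise to 7. The lock has slipped with wear, so each catch now lies a little past its number, before or about at the next one: turn slowly on past the number until you feel the dial come up against its catch, and do not force it. Then draw the red-capped bolt fully towards the front of the box and let go, gripping gently throughout and leaving the things around alone.

Things in the scene. Friction and masses are not known exactly. Their poses are not given: they have to be found in the camera images.
- lock_box: Blue steel box 140 (x) x 250 (y) x 56 mm, fixed. Origin: centre of underside; lock panel (top) at z +56; +x is its back, -x its front (hinges), +y its left. White dial plates, 40 mm radius, at x +8, y +73 (left) and -73 (right): numbers 0 to 9 clockwise from above, 0.628 rad apart, 0 towards box +x. Bolt post at x -22, y 0 when locked; 30 mm slot in front of it.
- dial_left (a joint): Pointer angle of the left dial, rad: number n at 0.6283 n, clockwise from above, range -0.35 to 5.95. Catch past 2 (1.257), at 1.38 to 1.91; it drops in unseen as the dial turns clockwise past it. Free drag 0.25 N m (felt as 0.05 to 0.37). Caught, it is held both ways, torque rising by up to 8 N m/rad: let go at 0.43 to 0.5 N m (over 0.6 forces the lock); it stays caught.
- dial_left_grip (a point): On the left dial's axis 20 mm above the panel: grip height of its black bar knob (42 mm long, 12 thick, top 32 mm above the panel, on a round foot of 20 mm radius whose top is 3 mm above the panel). The bar lies along the point's x axis; its +x end, with the white line, is the pointer. A grip of about 25 N holds it; a light one slips.
- dial_right (a joint): Pointer angle of the right dial, rad: number n at 0.6283 n, clockwise from above, range -0.35 to 5.95. Catch past 7 (4.398), at 4.28 to 3.75; it drops in unseen as the dial turns anticlockwise past it. Free drag 0.25 N m (felt as 0.05 to 0.37). Caught, it is held both ways, torque rising by up to 8 N m/rad: let go at 0.43 to 0.5 N m (over 0.6 forces the lock); it stays caught.
- dial_right_grip (a point): On the right dial's axis 20 mm above the panel: grip height of its black bar knob (42 mm long, 12 thick, top 32 mm above the panel, on a round foot of 20 mm radius whose top is 3 mm above the panel). The bar lies along the point's x axis; its +x end, with the white line, is the pointer. A grip of about 25 N holds it; a light one slips.
- bolt (a joint): How far the bolt is drawn, m: 0 locked, 0.030 fully drawn (rigid stop), towards the box's -x. Free, it slides with about 2.5 N; while either dial is off its catch it stops dead after 1.5 mm. It stays where it is left.
- bolt_grip (a point): On the axis of the bolt's upright round post, 20 mm above the lock panel: grip height. Post 14 mm in diameter, its red top 5 mm included; top 33 mm above the panel.
- pin_tin: Teal round tin, 60 x 60 x 21 mm, loose; leave alone. Origin: centre of its underside.
- stapler: Black stapler, 33 x 136 x 43 mm, loose; leave alone. Origin: centre of its underside.
- ticket_pad: Yellow pad, 131 x 69 x 12 mm, loose; leave alone. Origin: centre of its underside.
- key_tag: Keys with a yellow tag, 43 x 100 x 5 mm, loose; leave alone. Origin: centre of its underside.

How it is judged (in metres and radians):
On the way:
1. both dials stand at or a little past their numbers (left 2, right 7), the bolt still home (value of joint dial_left between 1.2 and 2.05 rad and value of joint dial_right between 3.6 and 4.45 rad and value of joint bolt below 0.006 m), for 0.1 s.
At the end, for the whole second after the job is handed in: The bolt stands at least 26 of its 30 mm drawn and at rest, and the dials still stand at their catches (left between 2 and 1.3 steps past it, clockwise; right between 7 and 1.3 steps past it, anticlockwise) (value of joint bolt above 0.026 m and velocity of joint bolt below 0.005 m/s and value of joint dial_left between 1.2 and 2.05 rad and value of joint dial_right between 3.6 and 4.45 rad); the robot touches nothing.
It fails at once if a dial is forced: pressed against its catch with more than 15 N (about 0.36 N m at the dial beyond its drag) (contact force between lock_box and dial_left above 15 N or contact force between lock_box and dial_right above 15 N).
It fails at once if the fingers squeeze or press the box, a dial or the bolt with more than 120 N in all (contact force between the fingers and lock_box above 120 N).
It fails at once if the pin tin, stapler, ticket pad or key tag is shifted by more than 20 mm (distance of any of pin_tin, stapler, ticket_pad, key_tag from where it was at the start of the episode above 0.02 m).
It also fails if it takes over 72 s, if anything falls off the work surface, if the arm or the gripper's body presses on something with over 40 N, if the wrist force passes 120 N, or if a joint passes its speed limit or range.

ROBOT

A 6-joint arm with a two-finger parallel gripper is mounted at the origin on a cart in front of the work surface, level with it; the furniture and walls round the work are solid. World frame = base frame: x ahead of the robot, y to its left, z up, the work surface at z = 0. Lengths are in mm, angles in rad, forces in N, time in s.
With the tool pointing down it reaches from about 275 to 750 mm from the base axis. Payload 10.2 kg.
Tool frame: the origin (TCP) lies midway between the tips of the shut fingers; the grasp point (between the pads) lies 19 mm behind it; z points along the fingers, y is the line along which they close (so a half turn about z gives the same grasp; the last joint's range is limited). The gripper opens to 85 mm and grips with 20 to 120 N. Pads are 22 mm wide; open, the fingers measure 114 mm over their backs; the gripper's body (76 mm by 85 mm) begins 54 mm behind the grasp point. The pads swing forward as they close: fully open they stand 13 mm farther back than shut.
Start: joints at [1.127, 0.313, 1.498, -0, 1.331, -0.223], TCP at [114.993, 512.258, 231.294] pointing down, gripper open.
Joint ranges: [-2.94, 2.94], [-0.97, 2.17], [0.19, 2.56], [-1.23, 4.37], [0.02, 3.11], [-2.88, 2.88]. Speed limits (rad/s): [2.39, 2.39, 3.01, 3.14, 3.14, 3.14].

INTERFACE

Orientations are given as a unit quaternion [w, x, y, z].
In Python, from rig import sense, capture, finish_job, find_in, place_of gives the robot as it stands. The module is installed in compiled form; this text tells all that it offers.
- The arm moves only by the shell command python3 -m jog 'ROWS' [FORCE]. ROWS is JSON, a list of rows, each an object of numbers: "tx", "ty", "tz": the shift along the tool's x, y, z in mm; "ax", "ay", "az": the turn, a rotation vector about the tool's x, y, z in rad; "jaw": the closure, from -1 (fully open) to 1 (shut), so that 0 is half open. In form: [{"tx": .., "ty": .., "tz": .., "ax": .., "ay": .., "az": .., "jaw": ..}, ...]. A call has 1 to 5 rows; each row shifts and turns the commanded pose from where the row before left it, along the tool's axes as they then stand; what a row does not reach is not made up. A row lasts 1/8 s, in which the tool goes at most 62.5 mm and 10.7 degrees, less where a joint would pass 70% of its speed; a pose out of reach is approached as far as the arm can. A call with a gripper value outside its range is refused whole. The fingers move at their own pace and stop on an object; FORCE is the grip in N (left out, the last holds). Time passes only in rows, so rows that do not move let the fingers close. It gives the time, the measured TCP pose, the force, the opening and the grip force at its end, in the units of the state.
- sense(): the state, without advancing time (a new reading comes with each control period).
- capture(name): name is "scene" or "side" or "wrist"; returns a dict with "color" (400x640x3 uint8, red, green, blue), "depth" (400x640 float32, mm along the optical axis (not along the pixel's ray), 0 where there is no reading), "fx", "fy", "cx", "cy" (pixels), "camera_from_world" (4x4, takes a point from world to camera coordinates); the wrist camera has in their place "mount" (4x4, takes a point from camera to tool coordinates, whose origin is the TCP and whose axes are the flange's). Camera axes: x right, y up, looking along -z (the intrinsics and any distortion apply to the point x, -y, -z); pixel columns grow to the right and rows downward; lengths in mm; the calibration is good to about 2 mm. The wrist camera is an equidistant fisheye: a pixel r from the principal point sees the ray r / f radians off the axis. A picture is of the moment at which its call begins: read the wrist's pose just before it.
- finish_job(): hands the job in; it is judged then, once.
Trained networks look in the newest picture that a camera, given by its name, has taken for a name from the list of things; names that differ only in an ending like _2 or _b are one class to them, and where a whole thing is asked for, a point or a joint stands for the part that bears it (a point fixed in the world has none). Each returns a list of dicts, best first, with "conf" (0 to 1); they miss things now and then, are a little off and sometimes report something else, mostly with a low value. They report only what shows in the picture. A call takes as long as a camera call.
- find_in(query, camera): "centre" ([column, row] in pixels, amid what is visible of it).
- place_of(query, camera): "centre" ([column, row] in pixels: a listed point, or the origin of a listed thing).
The state is a dict: "time_s": time; "joints": joint angles; "dq": joint speeds; "tau": joint torques, N m; "eef_pos": TCP position; "ee_rot": TCP orientation; "force": force on the tool from outside, world axes, zero at the start; "wrist_torque": the same for the moment, N m; "grip_width": opening from 0.0 (shut) to 1.0 (fully open); "grip_force": force on a finger pad.
Only numpy, scipy, OpenCV 4.12 (cv2) and the standard library are available. Lean on these libraries where they do the work, as an engineer would, in place of code of your own. Each camera call takes 0.05 s, during which the arm holds its last target. There are 200 camera calls.

## Working session

There is one attempt and no reset: what is moved stays moved. The work goes in short steps, Python scripts to look and compute and a shell command to move; the robot and the scene stay as the last step left them, time stands still between calls to the robot, and variables do not carry over. Pictures are saved under pics/ and viewed, at most 10 in all, crops included, and the job is handed in when it is done.

```bash
mkdir -p pics; cat > h.py <<'E'
import numpy as np, cv2
from rig import *
def ray(c,px):
    M=np.linalg.inv(c["camera_from_world"]); 
    d=np.array([(px[0]-c["cx"])/c["fx"],-(px[1]-c["cy"])/c["fy"],-1.0])
    return M[:3,3],M[:3,:3]@d
def atz(c,px,z):
    o,d=ray(c,px); return o+d*(z-o[2])/d[2]
def atdepth(c,px):
    o,d=ray(c,px); u,v=int(round(px[0])),int(round(px[1])); return o+d*c["depth"][v,u]
E
python3 - <<'E'
from h import *
s=sense();print({k:np.round(v,3).tolist() for k,v in s.items()})
for n in("scene","side"):
    c=capture(n); cv2.imwrite(f"pics/{n}0.png",c["color"][:,:,::-1])
    print(n,c["fx"],c["cx"],c["cy"],np.linalg.inv(c["camera_from_world"])[:3].round(2).tolist(),[k for k in c])
    for q,z in(("lock_box",0),("dial_left_grip",76),("dial_right_grip",76),("bolt_grip",76)):
        for r in place_of(q,n)[:2]: print(q,r["conf"],np.round(r["centre"],1),atz(c,r["centre"],z).round(1),atdepth(c,r["centre"]).round(1))
E
```

```text
{'time_s': 0.0, 'joints': [1.127, 0.313, 1.498, -0.0, 1.331, -0.223], 'dq': [0.001, 0.002, -0.0, 0.001, 0.0, 0.0], 'tau': [-0.002, -41.228, -25.973, -0.0, 0.004, 0.0], 'eef_pos': [114.894, 511.998, 230.726], 'ee_rot': [-0.0, 0.11, 0.994, -0.001], 'force': [1.854, -0.542, -0.384], 'wrist_torque': [-0.025, -0.029, 0.062], 'grip_force': 0.0, 'grip_width': 0.999}
scene 461.54819002309245 319.1833103848328 204.50315852314063 [[0.78, 0.38, -0.5, -181.71], [-0.63, 0.46, -0.62, -901.08], [-0.01, 0.8, 0.6, 1022.93]] ['color', 'depth', 'fx', 'fy', 'cx', 'cy', 'camera_from_world']
lock_box 0.75 [318.8 235.9] [557.9  26.8  -0. ] [517.3 -24.1  56.1]
dial_left_grip 0.5 [305.8 205.7] [567.2 108.4  76. ] [554.3  91.   92.3]
dial_right_grip 0.43 [332.6 227.2] [564.  -36.9  76. ] [562.3 -38.9  78.2]
bolt_grip 0.51 [310.1 224.8] [515.5  18.3  76. ] [520.6  25.   69.1]
bolt_grip 0.21 [276.8 171.2] [614.4 349.9  76. ] [667.6 433.6  12.7]
side 429.45254338801686 318.1584500742936 202.51793393263833 [[-0.9, 0.31, -0.31, 107.45], [-0.44, -0.6, 0.67, 1033.15], [0.02, 0.74, 0.67, 1042.29]] ['color', 'depth', 'fx', 'fy', 'cx', 'cy', 'camera_from_world']
lock_box 0.63 [325.5 212.9] [543.2  31.2   0. ] [519.3  86.1  57.2]
dial_left_grip 0.5 [314.5 207.4] [554.9  97.2  76. ] [550.8 105.9  84.9]
dial_left_grip 0.38 [330.3 197.1] [530.2  26.6  76. ] [539.1   5.2  55.5]
dial_right_grip 0.5 [330.2 185. ] [557.4 -31.2  76. ] [560.5 -38.6  69.3]
bolt_grip 0.48 [332.3 198.2] [521.8  28.5  76. ] [520.   32.9  80.2]
```

```bash
python3 - <<'E'
import cv2,numpy as np
a=cv2.imread("pics/scene0.png")[130:300,230:430];b=cv2.imread("pics/side0.png")[130:300,230:430]
cv2.imwrite("pics/c0.png",np.hstack([cv2.resize(a,(400,340)),cv2.resize(b,(400,340))]))
c=cv2.resize(cv2.imread("pics/scene0.png"),(640,400));cv2.imwrite("pics/s0.png",c)
E
```

```text
(no output)
```

View pics/c0.png

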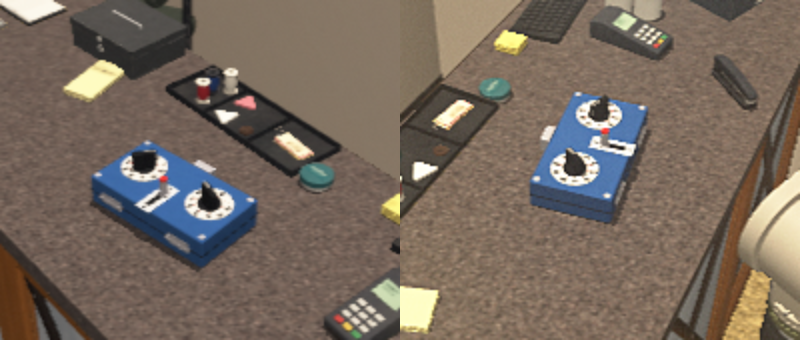

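View pics/s0.png

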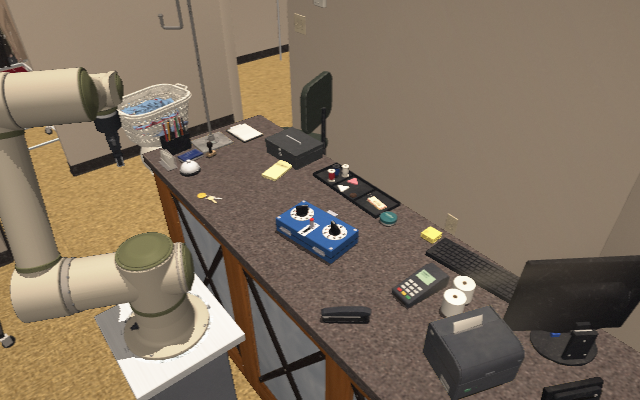

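The crops show the box with its left dial at scene px (303,210), right dial at (334,231) and the red bolt at (311,224). The tin, stapler, pad and keys are all clear of it.

```bash
python3 -m jog '[{"tx":-48,"ty":-34},{"tx":-48,"ty":-34},{"tx":-48,"ty":-34},{"tx":-48,"ty":-34},{"tx":-48,"ty":-34}]' && python3 -m jog '[{"tx":-48,"ty":-34},{"tx":-48,"ty":-34},{"tx":-48,"ty":-34},{"tx":-48,"ty":-34},{"tx":-48,"ty":-34}]'
python3 -m jog '[{"tx":-30,"ty":-20},{},{}]'
python3 - <<'E'
from h import *
s=sense();print(s["eef_pos"],s["ee_rot"],s["joints"],s["force"])
c=capture("wrist");print(c["mount"],c["fx"],c["fy"],c["cx"],c["cy"])
cv2.imwrite("pics/w0.png",c["color"][:,:,::-1])
for q in("dial_left_grip","dial_right_grip","bolt_grip"):
    for r in place_of(q,"wrist")[:2]: print(q,r)
E
```

```text
[114.98207832 512.25208759 231.28976077] [ 5.54773953e-06  1.10158209e-01  9.93914065e-01 -1.88816255e-05] [ 1.12662603e+00  3.12902802e-01  1.49770791e+00 -2.35284145e-05
  1.33101399e+00 -2.23400254e-01] [ 1.01197247 -0.97127138 -1.65569644]
[[ 1.37635102e-04  9.64993263e-01  2.62274633e-01  6.61452686e+01]
 [ 9.99999918e-01 -3.28238956e-05 -4.04004958e-04 -6.94121843e-02]
 [-3.81253188e-04  2.62274667e-01 -9.64993188e-01 -1.41977780e+02]
 [ 0.00000000e+00  0.00000000e+00  0.00000000e+00  1.00000000e+00]] 309.70691628693146 309.70691628693146 318.7709763002257 204.06058270695885schema error: expected keys tx, ty, tz, ax, ay, az, jaw
schema error: expected keys tx, ty, tz, ax, ay, az, jaw
```

View pics/w0.png

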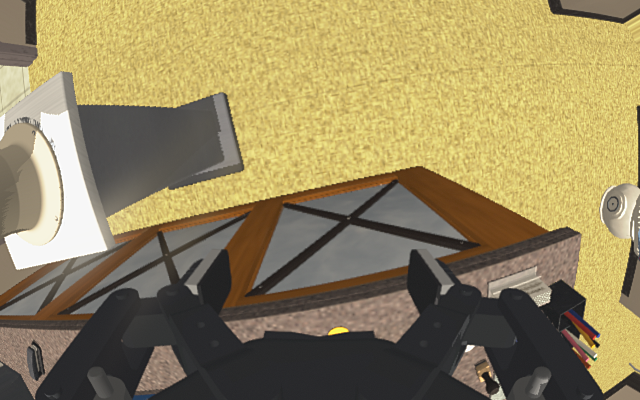

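All keys are required. The wrist view shows only the floor and the bench edge, because the arm has not moved yet.

```bash
R='{"tx":-48,"ty":-34,"tz":0,"ax":0,"ay":0,"az":0,"jaw":-1}' ; python3 -m jog '[{"tx":-48,"ty":-34,"tz":0,"ax":0,"ay":0,"az":0,"jaw":-1},{"tx":-48,"ty":-34,"tz":0,"ax":0,"ay":0,"az":0,"jaw":-1},{"tx":-48,"ty":-34,"tz":0,"ax":0,"ay":0,"az":0,"jaw":-1},{"tx":-48,"ty":-34,"tz":0,"ax":0,"ay":0,"az":0,"jaw":-1},{"tx":-48,"ty":-34,"tz":0,"ax":0,"ay":0,"az":0,"jaw":-1}]' && python3 -m jog '[{"tx":-48,"ty":-34,"tz":0,"ax":0,"ay":0,"az":0,"jaw":-1},{"tx":-48,"ty":-34,"tz":0,"ax":0,"ay":0,"az":0,"jaw":-1},{"tx":-48,"ty":-34,"tz":0,"ax":0,"ay":0,"az":0,"jaw":-1},{"tx":-48,"ty":-34,"tz":0,"ax":0,"ay":0,"az":0,"jaw":-1},{"tx":-30,"ty":-34,"tz":0,"ax":0,"ay":0,"az":0,"jaw":-1}]'
python3 -m jog '[{"tx":0,"ty":-34,"tz":0,"ax":0,"ay":0,"az":0,"jaw":-1},{"tx":0,"ty":0,"tz":0,"ax":0,"ay":0,"az":0,"jaw":-1},{"tx":0,"ty":0,"tz":0,"ax":0,"ay":0,"az":0,"jaw":-1}]'
python3 - <<'E'
from h import *
s=sense();print(s["eef_pos"],s["ee_rot"],s["joints"],s["force"])
c=capture("wrist")
cv2.imwrite("pics/w1.png",c["color"][:,:,::-1])
np.savez("w1.npz",**c,pos=s["eef_pos"],rot=s["ee_rot"])
for q in("dial_left_grip","dial_right_grip","bolt_grip"):
    for r in place_of(q,"wrist")[:2]: print(q,r)
E
```

```text
time_s: 1.32
eef_pos: [313.0, 292.3, 231.5]
ee_rot: [0.0, 0.11, 0.994, 0.0]
force: [0.5, 0.5, 0.4]
grip_width: 0.996
grip_force: 0.0
time_s: 1.95
eef_pos: [492.6, 77.4, 231.1]
ee_rot: [0.0, 0.111, 0.994, -0.0]
force: [-1.5, 1.3, -0.1]
grip_width: 1.002
grip_force: 0.0
time_s: 2.33
eef_pos: [483.9, 46.6, 231.4]
ee_rot: [0.0, 0.11, 0.994, 0.0]
force: [-0.6, -0.7, 0.5]
grip_width: 0.997
grip_force: 0.0
[483.89057864  46.64152481 231.42946271] [1.32611275e-04 1.10134321e-01 9.93916695e-01 1.32508916e-04] [-1.45634306e-01  2.26836277e-01  1.61024478e+00  2.84244296e-04
  1.30425589e+00 -1.49578908e+00] [-0.6096376  -0.68580468  0.53786575]
dial_left_grip {'centre': [386.4, 232.6], 'conf': 0.72}
dial_right_grip {'centre': [259.6, 280.0], 'conf': 0.55}
bolt_grip {'centre': [306.4, 238.7], 'conf': 0.6}
```

View pics/w1.png

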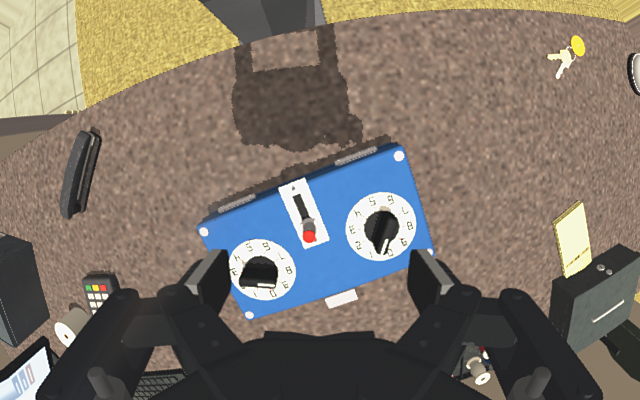

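The wrist view shows the bolt's red cap at (308,237), with its slot towards the front. The left dial is at (382,228) with its pointer down at about (387,250), and the right dial is at (263,270) with its pointer's white line at about (262,285). I'll rectify it onto the panel plane.

```bash
cat >> h.py <<'E'
from scipy.spatial.transform import Rotation as Ro
def toolrot(q): return Ro.from_quat([q[1],q[2],q[3],q[0]]).as_matrix()
def proj(c,P):
    t=(np.asarray(P,float)-c["pos"])@toolrot(c["rot"])
    M=np.linalg.inv(c["mount"]); p=t@M[:3,:3].T+M[:3,3]
    th=np.arctan2(np.hypot(p[...,0],p[...,1]),-p[...,2]); ph=np.arctan2(-p[...,1],p[...,0])
    return np.stack([c["cx"]+c["fx"]*th*np.cos(ph),c["cy"]+c["fx"]*th*np.sin(ph)],-1)
def unproj(c,px,z):
    d=np.array([px[0]-c["cx"],px[1]-c["cy"]]);r=np.hypot(*d);th=r/c["fx"]
    v=np.array([np.sin(th)*d[0]/r,-np.sin(th)*d[1]/r,-np.cos(th)])
    R=toolrot(c["rot"]);o=R@c["mount"][:3,3]+c["pos"];d=R@c["mount"][:3,:3]@v
    return o+d*(z-o[2])/d[2]
def ortho(c,x0,x1,y0,y1,z,s): # rows: x decreasing, cols: y decreasing
    X=np.arange(x1,x0,-1/s);Y=np.arange(y1,y0,-1/s)
    g=np.stack(np.meshgrid(X,Y,indexing="ij")+[np.full((len(X),len(Y)),z)] if 0 else [*np.meshgrid(X,Y,indexing="ij"),np.full((len(X),len(Y)),float(z))],-1)
    m=proj(c,g).astype(np.float32); return cv2.remap(c["color"],m[...,0],m[...,1],cv2.INTER_CUBIC)
E
python3 - <<'E'
from h import *
c=dict(np.load("w1.npz"))
for n,p in(("L",(386.4,232.6)),("R",(259.6,280)),("B",(306.4,238.7))): print(n,unproj(c,p,76).round(1))
S=3
o=ortho(c,460,640,-80,160,56,S)
w=((o.min(2)>150)).astype(np.uint8)
w=cv2.morphologyEx(w,cv2.MORPH_CLOSE,np.ones((3,3)))
n,l,st,ce=cv2.connectedComponentsWithStats(w)
for i in range(1,n):
    if st[i,4]>100:
        pts=np.argwhere(l==i)[:,::-1].astype(np.int32)
        h=cv2.convexHull(pts); e=cv2.fitEllipse(h) if len(h)>5 else None
        xy=lambda p:(round(640-p[1]/S,1),round(160-p[0]/S,1))
        print(st[i,4]/S/S,"cen",xy(ce[i]),"ell",xy(e[0]),np.round(np.array(e[1])/S,1), np.round(cv2.minAreaRect(h)[1],0)/S,cv2.minAreaRect(h)[2])
t=ortho(c,460,640,-80,160,88,S)
cv2.imwrite("pics/o1.png",cv2.cvtColor(o,cv2.COLOR_RGB2BGR));cv2.imwrite("pics/o1t.png",cv2.cvtColor(t,cv2.COLOR_RGB2BGR))
E
```

```text
L [543.7 105.5  76. ]
R [568.8 -39.3  76. ]
B [531.6  23.   76. ]
641.0 cen (np.float64(624.2), np.float64(42.6)) ell (624.4, 43.0) [22.4 46.8] [17.33333333 39.        ] 81.25383758544922
107.8888888888889 cen (np.float64(625.1), np.float64(-74.8)) ell (625.1, -75.2) [11.9 12.5] [12.         10.33333333] 90.0
3356.555555555555 cen (np.float64(565.7), np.float64(-38.4)) ell (567.2, -40.7) [80.6 81.5] [79. 81.] 13.495734214782715
44.888888888888886 cen (np.float64(587.6), np.float64(156.9)) ell (587.9, 156.8) [ 6.  11.2] [10.66666667  5.33333333] 59.534454345703125
76.55555555555556 cen (np.float64(586.3), np.float64(-40.8)) ell (586.4, -41.0) [ 5.3 22.3] [20.66666667  4.        ] 15.255120277404785
3669.8888888888887 cen (np.float64(543.6), np.float64(103.7)) ell (544.5, 103.7) [80.5 81.2] [80.33333333 80.33333333] 45.0
1745.111111111111 cen (np.float64(508.7), np.float64(24.6)) ell (510.9, 24.3) [50.4 85.3] [75.66666667 32.        ] 81.22494506835938
108.77777777777777 cen (np.float64(470.4), np.float64(135.5)) ell (470.4, 135.5) [11.5 12. ] [11.33333333 11.66666667] 90.0
21.22222222222222 cen (np.float64(462.3), np.float64(78.1)) ell (462.0, 78.1) [ 3.2 16.2] [ 2.66666667 15.        ] 83.2901611328125
```

View pics/o1.png

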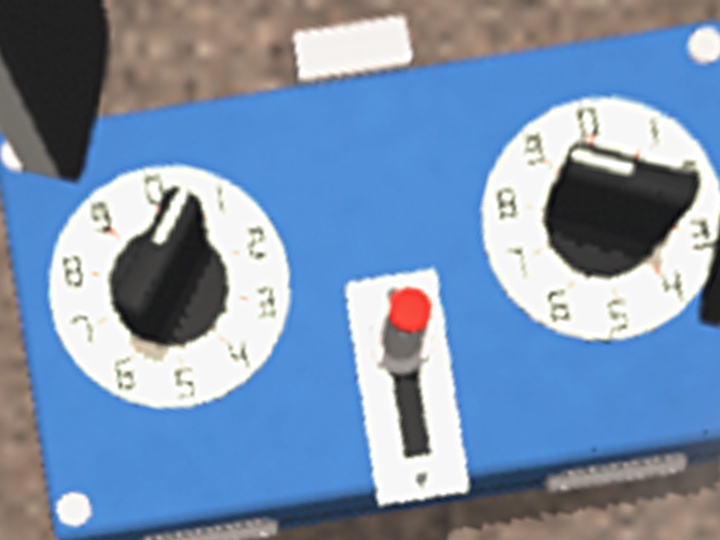

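The rectified panel shows both plates, the bolt and the slot. The dial centres are 146.2 mm apart, as they should be, and the box yaw is +0.156 rad. Next is the knob-top plane for the pointer angles.

```bash
python3 - <<'E'
from h import *
t=cv2.imread("pics/o1t.png")
for x,y in((544.5,103.7),(567.2,-40.7)):
    p=(int((160-y)*3),int((640-x)*3)); cv2.circle(t,p,3,(0,255,0),-1)
    cv2.circle(t,p,63,(0,255,0),1)
cv2.imwrite("pics/o1t2.png",t)
E
```

```text
(no output)
```

View pics/o1t2.png

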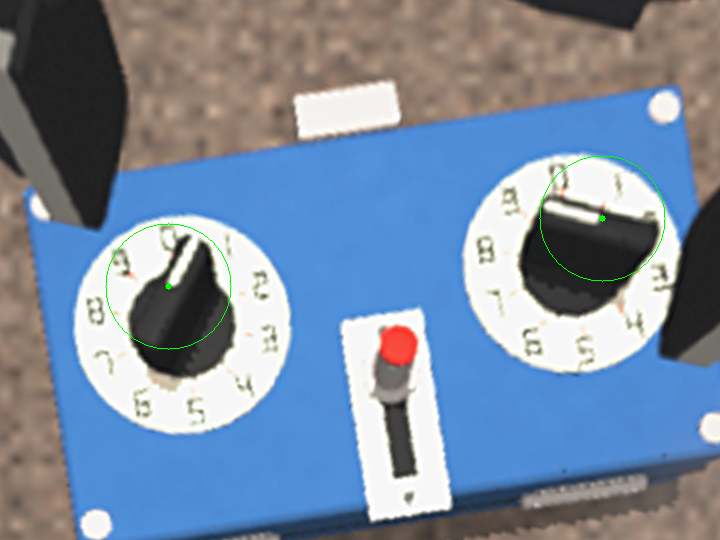

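The pointer lines pass through the dial centres, so the heights check out. The left dial is at about 0.63 rad and the right at about 5.13 rad. I'm moving over the left dial, aligned with its bar.

```bash
cat > look.py <<'E'
import sys
from h import *
# usage: look.py name x y : report pose and pointer angle near dial centre
s=sense();c=capture("wrist");c["pos"]=s["eef_pos"];c["rot"]=s["ee_rot"];np.savez(sys.argv[1]+".npz",**c)
R=toolrot(s["ee_rot"]);print("pos",s["eef_pos"].round(1),"a",np.degrees(np.arctan2(R[1,0],R[0,0])).round(2),"j",np.round(s["joints"],2),"F",s["force"].round(1),"T",s["wrist_torque"].round(3))
x,y=map(float,sys.argv[2:4])
o=ortho(c,x-50,x+50,y-50,y+50,88,6)
cv2.imwrite("pics/"+sys.argv[1]+".png",o[:,:,::-1])
E
python3 -m jog '[{"tx":-23,"ty":34.5,"tz":0,"ax":0,"ay":0,"az":0,"jaw":-0.4},{"tx":-23,"ty":34.5,"tz":0,"ax":0,"ay":0,"az":0,"jaw":-0.4},{"tx":0,"ty":0,"tz":35,"ax":0,"ay":0,"az":0.126,"jaw":-0.4},{"tx":0,"ty":0,"tz":35,"ax":0,"ay":0,"az":0.127,"jaw":-0.4},{"tx":0,"ty":0,"tz":25,"ax":0,"ay":0,"az":0,"jaw":-0.4}]' 30 && python3 -m jog '[{"tx":0,"ty":0,"tz":0,"ax":0,"ay":0,"az":0,"jaw":-0.4},{"tx":0,"ty":0,"tz":0,"ax":0,"ay":0,"az":0,"jaw":-0.4}]' 30
python3 look.py L1 544.5 103.7
```

```text
time_s: 3.15
eef_pos: [543.4, 104.1, 134.7]
ee_rot: [-0.001, 0.235, 0.972, -0.0]
force: [-0.4, -0.5, 0.4]
grip_width: 0.698
grip_force: 0.0
time_s: 3.4
eef_pos: [544.4, 103.7, 137.5]
ee_rot: [0.001, 0.234, 0.972, 0.0]
force: [0.1, -0.2, 1.1]
grip_width: 0.696
grip_force: 0.0
pos [544.4 103.7 137.5] a 152.88 j [-0.02  0.46  1.54 -0.    1.14 -1.12] F [ 0.1 -0.2  1.1] T [-0.009  0.007  0.037]
```

View pics/L1.png

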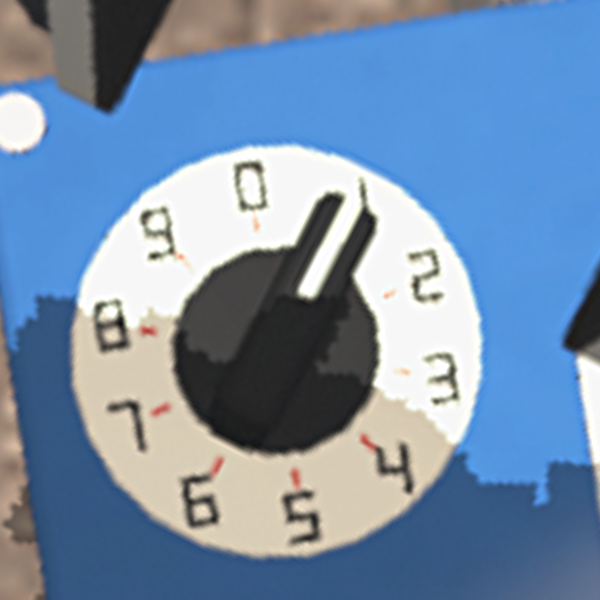

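The view shows the bar's white line from (308,295) to (350,205), so it is within about 2° of the tool and 1 mm of centre. Descending to grip it.

```bash
python3 -m jog '[{"tx":0,"ty":-0.7,"tz":35,"ax":0,"ay":0,"az":-0.03,"jaw":-0.4},{"tx":0,"ty":0,"tz":30,"ax":0,"ay":0,"az":0,"jaw":-0.4},{"tx":0,"ty":0,"tz":10,"ax":0,"ay":0,"az":0,"jaw":-0.4},{"tx":0,"ty":0,"tz":0,"ax":0,"ay":0,"az":0,"jaw":-0.4},{"tx":0,"ty":0,"tz":0,"ax":0,"ay":0,"az":0,"jaw":1}]' 30 && python3 -m jog '[{"tx":0,"ty":0,"tz":0,"ax":0,"ay":0,"az":0,"jaw":1},{"tx":0,"ty":0,"tz":0,"ax":0,"ay":0,"az":0,"jaw":1},{"tx":0,"ty":0,"tz":0,"ax":0,"ay":0,"az":0,"jaw":1},{"tx":0,"ty":0,"tz":0,"ax":0,"ay":0,"az":0,"jaw":1},{"tx":0,"ty":0,"tz":0,"ax":0,"ay":0,"az":0,"jaw":1}]' 30
cat > st.py <<'E'
import sys
from h import *
s=sense();R=toolrot(s["ee_rot"]);a=np.degrees(np.arctan2(R[1,0],R[0,0]))
print("t",round(float(s["time_s"]),2),"pos",s["eef_pos"].round(1),"a",a.round(2),"rad",np.radians(a).round(3),"F",s["force"].round(1),"T",s["wrist_torque"].round(3),"gw",round(float(s["grip_width"]),3),"gf",round(float(s["grip_force"]),1))
# exit nonzero when the z moment passes the given limit
if len(sys.argv)>1 and abs(s["wrist_torque"][2])>float(sys.argv[1]): print("STOP");sys.exit(1)
E
python3 st.py
```

```text
time_s: 4.08
eef_pos: [544.4, 102.8, 62.7]
ee_rot: [0.001, 0.22, 0.975, 0.0]
force: [-0.6, 0.5, 0.2]
grip_width: 0.502
grip_force: 0.0
time_s: 4.7
eef_pos: [544.2, 103.4, 62.1]
ee_rot: [0.001, 0.22, 0.975, 0.001]
force: [1.7, 4.9, 4.3]
grip_width: 0.134
grip_force: 30.6
t 4.7 pos [544.2 103.4  62.1] a 154.54 rad 2.697 F [1.7 4.9 4.3] T [ 0.853 -0.138 -0.313] gw 0.134 gf 30.6
```

```bash
python3 -m jog '[{"tx":0,"ty":0,"tz":0,"ax":0,"ay":0,"az":0.06,"jaw":1},{"tx":0,"ty":0,"tz":0,"ax":0,"ay":0,"az":0.06,"jaw":1},{"tx":0,"ty":0,"tz":0,"ax":0,"ay":0,"az":0,"jaw":1}]' && python3 st.py 0.45 && python3 -m jog '[{"tx":0,"ty":0,"tz":0,"ax":0,"ay":0,"az":0.06,"jaw":1},{"tx":0,"ty":0,"tz":0,"ax":0,"ay":0,"az":0.06,"jaw":1},{"tx":0,"ty":0,"tz":0,"ax":0,"ay":0,"az":0.06,"jaw":1},{"tx":0,"ty":0,"tz":0,"ax":0,"ay":0,"az":0,"jaw":1}]' && python3 st.py 0.45 && python3 -m jog '[{"tx":0,"ty":0,"tz":0,"ax":0,"ay":0,"az":0.06,"jaw":1},{"tx":0,"ty":0,"tz":0,"ax":0,"ay":0,"az":0.06,"jaw":1},{"tx":0,"ty":0,"tz":0,"ax":0,"ay":0,"az":0.06,"jaw":1},{"tx":0,"ty":0,"tz":0,"ax":0,"ay":0,"az":0,"jaw":1}]' && python3 st.py 0.45
```

```text
time_s: 5.08
eef_pos: [544.1, 103.5, 62.1]
ee_rot: [0.001, 0.278, 0.961, 0.001]
force: [-0.2, 5.6, 4.2]
grip_width: 0.132
grip_force: 29.3
t 5.08 pos [544.1 103.5  62.1] a 147.69 rad 2.578 F [-0.2  5.6  4.2] T [ 0.933 -0.106  0.049] gw 0.132 gf 29.3
time_s: 5.58
eef_pos: [544.1, 103.5, 62.1]
ee_rot: [0.001, 0.363, 0.932, 0.001]
force: [-1.0, 5.4, 5.7]
grip_width: 0.135
grip_force: 29.3
t 5.58 pos [544.1 103.5  62.1] a 137.37 rad 2.398 F [-1.   5.4  5.7] T [ 0.949 -0.15   0.046] gw 0.135 gf 29.3
time_s: 6.08
eef_pos: [544.1, 103.5, 62.1]
ee_rot: [0.001, 0.446, 0.895, 0.001]
force: [0.9, 5.0, 4.2]
grip_width: 0.134
grip_force: 29.3
t 6.08 pos [544.1 103.5  62.1] a 127.06 rad 2.218 F [0.9 5.  4.2] T [ 0.958 -0.112  0.031] gw 0.134 gf 29.3
```

```bash
python3 -m jog '[{"tx":0,"ty":0,"tz":0,"ax":0,"ay":0,"az":0.04,"jaw":1},{"tx":0,"ty":0,"tz":0,"ax":0,"ay":0,"az":0.04,"jaw":1},{"tx":0,"ty":0,"tz":0,"ax":0,"ay":0,"az":0.04,"jaw":1},{"tx":0,"ty":0,"tz":0,"ax":0,"ay":0,"az":0.04,"jaw":1},{"tx":0,"ty":0,"tz":0,"ax":0,"ay":0,"az":0,"jaw":1}]' >/dev/null && python3 st.py 0.3 && python3 -m jog '[{"tx":0,"ty":0,"tz":0,"ax":0,"ay":0,"az":0.02,"jaw":1}]' >/dev/null&& python3 st.py 0.3 && python3 -m jog '[{"tx":0,"ty":0,"tz":0,"ax":0,"ay":0,"az":0.02,"jaw":1}]' >/dev/null&& python3 st.py 0.3 && python3 -m jog '[{"tx":0,"ty":0,"tz":0,"ax":0,"ay":0,"az":0.02,"jaw":1}]' >/dev/null&& python3 st.py 0.3 && python3 -m jog '[{"tx":0,"ty":0,"tz":0,"ax":0,"ay":0,"az":0.02,"jaw":1}]' >/dev/null&& python3 st.py 0.3 && python3 -m jog '[{"tx":0,"ty":0,"tz":0,"ax":0,"ay":0,"az":0.02,"jaw":1}]' >/dev/null&& python3 st.py 0.3
```

```text
t 6.7 pos [544.1 103.5  62.1] a 117.91 rad 2.058 F [0.9 6.3 4.5] T [ 0.981 -0.104  0.095] gw 0.137 gf 29.3
t 6.83 pos [544.1 103.5  62.1] a 116.78 rad 2.038 F [0.6 6.4 4.4] T [ 1.038 -0.193  0.323] gw 0.134 gf 29.3
STOP
```

```bash
python3 -m jog '[{"tx":0,"ty":0,"tz":0,"ax":0,"ay":0,"az":0.02,"jaw":1}]' >/dev/null && python3 st.py 0.4 && python3 -m jog '[{"tx":0,"ty":0,"tz":0,"ax":0,"ay":0,"az":0.02,"jaw":1}]' >/dev/null&& python3 st.py 0.4 && python3 -m jog '[{"tx":0,"ty":0,"tz":0,"ax":0,"ay":0,"az":0.02,"jaw":1}]' >/dev/null&& python3 st.py 0.4 && python3 -m jog '[{"tx":0,"ty":0,"tz":0,"ax":0,"ay":0,"az":0.02,"jaw":1}]' >/dev/null&& python3 st.py 0.4 && python3 -m jog '[{"tx":0,"ty":0,"tz":0,"ax":0,"ay":0,"az":0.02,"jaw":1}]' >/dev/null&& python3 st.py 0.4 && python3 -m jog '[{"tx":0,"ty":0,"tz":0,"ax":0,"ay":0,"az":0.02,"jaw":1}]' >/dev/null&& python3 st.py 0.4
```

```text
t 6.95 pos [544.  103.5  62.1] a 115.63 rad 2.018 F [0.  6.3 4.5] T [ 0.953 -0.109  0.285] gw 0.136 gf 29.3
t 7.08 pos [544.1 103.5  62.1] a 114.48 rad 1.998 F [0.2 5.7 5.3] T [ 1.006 -0.046  0.28 ] gw 0.134 gf 29.3
t 7.2 pos [544.1 103.5  62.1] a 113.33 rad 1.978 F [0.7 6.1 5.1] T [ 0.967 -0.104  0.245] gw 0.139 gf 29.3
t 7.33 pos [544.1 103.5  62.1] a 112.19 rad 1.958 F [0.7 5.1 3.6] T [ 0.957 -0.086  0.295] gw 0.132 gf 29.3
t 7.45 pos [544.1 103.5  62.1] a 111.04 rad 1.938 F [0.3 6.6 4.5] T [ 1.    -0.073  0.303] gw 0.134 gf 29.3
t 7.58 pos [544.1 103.5  62.1] a 109.89 rad 1.918 F [2.  6.  4.6] T [ 1.003 -0.12   0.267] gw 0.135 gf 29.3
```

```bash
python3 -m jog '[{"tx":0,"ty":0,"tz":0,"ax":0,"ay":0,"az":0.015,"jaw":1}]' >/dev/null && python3 st.py 0.38 && python3 -m jog '[{"tx":0,"ty":0,"tz":0,"ax":0,"ay":0,"az":0.015,"jaw":1}]' >/dev/null&& python3 st.py 0.38 && python3 -m jog '[{"tx":0,"ty":0,"tz":0,"ax":0,"ay":0,"az":0.015,"jaw":1}]' >/dev/null&& python3 st.py 0.38 && python3 -m jog '[{"tx":0,"ty":0,"tz":0,"ax":0,"ay":0,"az":0.015,"jaw":1}]' >/dev/null&& python3 st.py 0.38 && python3 -m jog '[{"tx":0,"ty":0,"tz":0,"ax":0,"ay":0,"az":0.015,"jaw":1}]' >/dev/null&& python3 st.py 0.38 && python3 -m jog '[{"tx":0,"ty":0,"tz":0,"ax":0,"ay":0,"az":0.015,"jaw":1}]' >/dev/null&& python3 st.py 0.38 && python3 -m jog '[{"tx":0,"ty":0,"tz":0,"ax":0,"ay":0,"az":0.015,"jaw":1}]' >/dev/null&& python3 st.py 0.38 && python3 -m jog '[{"tx":0,"ty":0,"tz":0,"ax":0,"ay":0,"az":0.015,"jaw":1}]' >/dev/null&& python3 st.py 0.38 && python3 -m jog '[{"tx":0,"ty":0,"tz":0,"ax":0,"ay":0,"az":0.015,"jaw":1}]' >/dev/null&& python3 st.py 0.38 && python3 -m jog '[{"tx":0,"ty":0,"tz":0,"ax":0,"ay":0,"az":0.015,"jaw":1}]' >/dev/null&& python3 st.py 0.38 && python3 -m jog '[{"tx":0,"ty":0,"tz":0,"ax":0,"ay":0,"az":0.015,"jaw":1}]' >/dev/null&& python3 st.py 0.38 && python3 -m jog '[{"tx":0,"ty":0,"tz":0,"ax":0,"ay":0,"az":0.015,"jaw":1}]' >/dev/null&& python3 st.py 0.38
```

```text
t 7.7 pos [544.1 103.5  62.1] a 109.04 rad 1.903 F [1.4 5.8 4.1] T [ 1.022 -0.047  0.293] gw 0.133 gf 29.3
t 7.83 pos [544.1 103.5  62.1] a 108.18 rad 1.888 F [2.  6.7 5. ] T [ 0.987 -0.074  0.228] gw 0.133 gf 29.3
t 7.95 pos [544.1 103.5  62.1] a 107.32 rad 1.873 F [0.6 6.  5. ] T [ 0.904 -0.107  0.226] gw 0.138 gf 29.3
t 8.07 pos [544.1 103.5  62.1] a 106.46 rad 1.858 F [0.3 5.8 3.8] T [ 0.973 -0.034  0.19 ] gw 0.135 gf 29.3
t 8.2 pos [544.1 103.5  62.1] a 105.59 rad 1.843 F [1.1 6.7 5. ] T [ 0.918 -0.047  0.175] gw 0.134 gf 29.3
t 8.32 pos [544.1 103.5  62.1] a 104.73 rad 1.828 F [1.  6.6 4.6] T [ 0.903 -0.016  0.174] gw 0.136 gf 29.3
t 8.45 pos [544.1 103.5  62.1] a 103.88 rad 1.813 F [1.2 5.5 4.4] T [ 0.871 -0.072  0.233] gw 0.135 gf 29.3
t 8.57 pos [544.1 103.5  62.1] a 103.02 rad 1.798 F [0.8 6.1 5.1] T [ 0.873 -0.068  0.255] gw 0.136 gf 29.3
t 8.7 pos [544.1 103.5  62.1] a 102.17 rad 1.783 F [0.9 5.7 5. ] T [ 1.007 -0.08   0.27 ] gw 0.135 gf 29.3
t 8.82 pos [544.1 103.5  62.1] a 101.3 rad 1.768 F [0.8 5.2 4.7] T [ 0.97  -0.139  0.267] gw 0.133 gf 29.3
t 8.95 pos [544.1 103.5  62.1] a 100.45 rad 1.753 F [1.  5.8 3.7] T [ 1.015 -0.132  0.299] gw 0.134 gf 29.3
t 9.07 pos [544.1 103.5  62.1] a 99.59 rad 1.738 F [0.9 5.9 4.2] T [ 0.945 -0.096  0.237] gw 0.131 gf 29.3
```

```bash
python3 -m jog '[{"tx":0,"ty":0,"tz":0,"ax":0,"ay":0,"az":0.015,"jaw":1}]' >/dev/null && python3 st.py 0.38 && python3 -m jog '[{"tx":0,"ty":0,"tz":0,"ax":0,"ay":0,"az":0.015,"jaw":1}]' >/dev/null&& python3 st.py 0.38 && python3 -m jog '[{"tx":0,"ty":0,"tz":0,"ax":0,"ay":0,"az":0.015,"jaw":1}]' >/dev/null&& python3 st.py 0.38 && python3 -m jog '[{"tx":0,"ty":0,"tz":0,"ax":0,"ay":0,"az":0.015,"jaw":1}]' >/dev/null&& python3 st.py 0.38 && python3 -m jog '[{"tx":0,"ty":0,"tz":0,"ax":0,"ay":0,"az":0.015,"jaw":1}]' >/dev/null&& python3 st.py 0.38 && python3 -m jog '[{"tx":0,"ty":0,"tz":0,"ax":0,"ay":0,"az":0.015,"jaw":1}]' >/dev/null&& python3 st.py 0.38 && python3 -m jog '[{"tx":0,"ty":0,"tz":0,"ax":0,"ay":0,"az":0.015,"jaw":1}]' >/dev/null&& python3 st.py 0.38 && python3 -m jog '[{"tx":0,"ty":0,"tz":0,"ax":0,"ay":0,"az":0.015,"jaw":1}]' >/dev/null&& python3 st.py 0.38 && python3 -m jog '[{"tx":0,"ty":0,"tz":0,"ax":0,"ay":0,"az":0.015,"jaw":1}]' >/dev/null&& python3 st.py 0.38 && python3 -m jog '[{"tx":0,"ty":0,"tz":0,"ax":0,"ay":0,"az":0.015,"jaw":1}]' >/dev/null&& python3 st.py 0.38 && python3 -m jog '[{"tx":0,"ty":0,"tz":0,"ax":0,"ay":0,"az":0.015,"jaw":1}]' >/dev/null&& python3 st.py 0.38 && python3 -m jog '[{"tx":0,"ty":0,"tz":0,"ax":0,"ay":0,"az":0.015,"jaw":1}]' >/dev/null&& python3 st.py 0.38
```

```text
t 9.2 pos [544.1 103.5  62.1] a 98.73 rad 1.723 F [0.4 6.3 4.8] T [ 0.982 -0.143  0.302] gw 0.132 gf 29.3
t 9.32 pos [544.1 103.5  62.1] a 97.87 rad 1.708 F [0.5 7.  4.5] T [ 1.042 -0.077  0.318] gw 0.131 gf 29.3
t 9.45 pos [544.1 103.5  62.1] a 97.02 rad 1.693 F [1.1 6.5 3.5] T [ 0.986 -0.106  0.381] gw 0.136 gf 29.3
STOP
```

```bash
python3 -m jog '[{"tx":0,"ty":0,"tz":0,"ax":0,"ay":0,"az":0.008,"jaw":1}]' >/dev/null && python3 st.py 0.41 && python3 -m jog '[{"tx":0,"ty":0,"tz":0,"ax":0,"ay":0,"az":0.008,"jaw":1}]' >/dev/null&& python3 st.py 0.41 && python3 -m jog '[{"tx":0,"ty":0,"tz":0,"ax":0,"ay":0,"az":0.008,"jaw":1}]' >/dev/null&& python3 st.py 0.41
```

```text
t 9.57 pos [544.1 103.5  62.1] a 96.58 rad 1.686 F [0.6 5.9 4.1] T [ 0.939 -0.131  0.361] gw 0.135 gf 29.4
t 9.7 pos [544.1 103.5  62.1] a 96.12 rad 1.678 F [0.6 5.7 4.4] T [ 0.927 -0.13   0.378] gw 0.136 gf 29.5
t 9.82 pos [544.1 103.5  62.1] a 95.67 rad 1.67 F [0.7 5.9 4.8] T [ 0.96  -0.215  0.48 ] gw 0.135 gf 29.6
STOP
```

```bash
python3 -m jog '[{"tx":0,"ty":0,"tz":0,"ax":0,"ay":0,"az":0,"jaw":1}]' >/dev/null && python3 st.py;  python3 -m jog '[{"tx":0,"ty":0,"tz":0,"ax":0,"ay":0,"az":0,"jaw":1}]' >/dev/null && python3 st.py
```

```text
t 9.95 pos [544.1 103.5  62.1] a 95.68 rad 1.67 F [1.6 5.6 4.9] T [ 0.937 -0.179  0.439] gw 0.136 gf 29.5
t 10.07 pos [544.1 103.5  62.1] a 95.68 rad 1.67 F [0.5 5.4 4.6] T [ 0.942 -0.174  0.374] gw 0.137 gf 29.5
```

```bash
python3 -m jog '[{"tx":0,"ty":0,"tz":0,"ax":0,"ay":0,"az":0.008,"jaw":1}]' >/dev/null && python3 st.py;  python3 -m jog '[{"tx":0,"ty":0,"tz":0,"ax":0,"ay":0,"az":0,"jaw":1}]' >/dev/null && python3 st.py
```

```text
t 10.2 pos [544.1 103.5  62.1] a 95.22 rad 1.662 F [0.8 6.4 4.5] T [ 0.961 -0.207  0.429] gw 0.133 gf 29.7
t 10.32 pos [544.1 103.5  62.1] a 95.22 rad 1.662 F [0.9 5.  4.8] T [ 0.896 -0.164  0.475] gw 0.134 gf 29.6
```

Torque holds at 0.475 N·m with the arm still, so the left dial is caught. I'm letting go and moving to the right dial.

```bash
python3 -m jog '[{"tx":0,"ty":0,"tz":0,"ax":0,"ay":0,"az":0,"jaw":-0.4},{"tx":0,"ty":0,"tz":0,"ax":0,"ay":0,"az":0,"jaw":-0.4},{"tx":0,"ty":0,"tz":0,"ax":0,"ay":0,"az":0,"jaw":-0.4},{"tx":0,"ty":0,"tz":-35,"ax":0,"ay":0,"az":0,"jaw":-0.4},{"tx":0,"ty":0,"tz":-40,"ax":0,"ay":0,"az":0,"jaw":-0.4}]' && python3 -m jog '[{"tx":-48.6,"ty":3.3,"tz":0,"ax":0,"ay":0,"az":0,"jaw":-0.4},{"tx":-48.6,"ty":3.3,"tz":0,"ax":0,"ay":0,"az":0,"jaw":-0.4},{"tx":-48.6,"ty":3.3,"tz":0,"ax":0,"ay":0,"az":0,"jaw":-0.4},{"tx":0,"ty":0,"tz":0,"ax":0,"ay":0,"az":0.179,"jaw":-0.4},{"tx":0,"ty":0,"tz":0,"ax":0,"ay":0,"az":0.179,"jaw":-0.4}]' && python3 -m jog '[{"tx":0,"ty":0,"tz":0,"ax":0,"ay":0,"az":0,"jaw":-0.4},{"tx":0,"ty":0,"tz":0,"ax":0,"ay":0,"az":0,"jaw":-0.4}]'
python3 look.py R1 567.2 -40.7
```

```text
time_s: 10.95
eef_pos: [543.1, 102.6, 136.7]
ee_rot: [-0.001, 0.675, 0.738, -0.001]
force: [0.1, 0.3, 0.9]
grip_width: 0.696
grip_force: 0.0
time_s: 11.58
eef_pos: [566.4, -42.3, 136.1]
ee_rot: [-0.0, 0.797, 0.603, -0.0]
force: [-0.2, 0.4, 0.0]
grip_width: 0.702
grip_force: 0.0
time_s: 11.82
eef_pos: [566.5, -41.5, 136.3]
ee_rot: [-0.0, 0.794, 0.608, -0.0]
force: [-0.1, -0.4, -0.1]
grip_width: 0.705
grip_force: 0.0
pos [566.5 -41.5 136.3] a 74.85 j [-0.28  0.49  1.49 -0.    1.16 -0.01] F [-0.1 -0.4 -0.1] T [-0.002  0.019 -0.011]
```

View pics/R1.png

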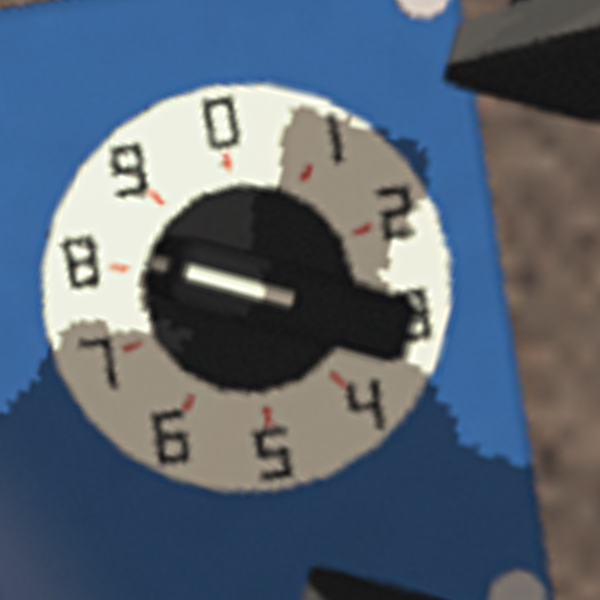

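The view shows the white line from (293,298) to (190,272), within 1° of the tool and centred. Descending and gripping.

```bash
python3 -m jog '[{"tx":1,"ty":0.5,"tz":34,"ax":0,"ay":0,"az":-0.015,"jaw":-0.4},{"tx":0,"ty":0,"tz":30,"ax":0,"ay":0,"az":0,"jaw":-0.4},{"tx":0,"ty":0,"tz":10,"ax":0,"ay":0,"az":0,"jaw":-0.4},{"tx":0,"ty":0,"tz":0,"ax":0,"ay":0,"az":0,"jaw":-0.4},{"tx":0,"ty":0,"tz":0,"ax":0,"ay":0,"az":0,"jaw":1}]' 30 && python3 -m jog '[{"tx":0,"ty":0,"tz":0,"ax":0,"ay":0,"az":0,"jaw":1},{"tx":0,"ty":0,"tz":0,"ax":0,"ay":0,"az":0,"jaw":1},{"tx":0,"ty":0,"tz":0,"ax":0,"ay":0,"az":0,"jaw":1},{"tx":0,"ty":0,"tz":0,"ax":0,"ay":0,"az":0,"jaw":1},{"tx":0,"ty":0,"tz":0,"ax":0,"ay":0,"az":0,"jaw":1}]' 30
python3 st.py
```

```text
time_s: 12.5
eef_pos: [567.9, -40.9, 63.5]
ee_rot: [0.001, 0.791, 0.612, 0.001]
force: [-1.1, 0.2, -0.2]
grip_width: 0.501
grip_force: 0.0
time_s: 13.12
eef_pos: [566.8, -40.6, 63.1]
ee_rot: [-0.0, 0.791, 0.612, -0.0]
force: [-4.7, 0.6, 7.0]
grip_width: 0.138
grip_force: 30.0
t 13.12 pos [566.8 -40.6  63.1] a 75.49 rad 1.318 F [-4.7  0.6  7. ] T [ 0.076  0.802 -0.193] gw 0.138 gf 30.0
```

```bash
python3 -m jog '[{"tx":0,"ty":0,"tz":0,"ax":0,"ay":0,"az":-0.06,"jaw":1},{"tx":0,"ty":0,"tz":0,"ax":0,"ay":0,"az":-0.06,"jaw":1},{"tx":0,"ty":0,"tz":0,"ax":0,"ay":0,"az":-0.06,"jaw":1},{"tx":0,"ty":0,"tz":0,"ax":0,"ay":0,"az":-0.06,"jaw":1}]' >/dev/null && python3 st.py 0.45 && python3 -m jog '[{"tx":0,"ty":0,"tz":0,"ax":0,"ay":0,"az":-0.06,"jaw":1},{"tx":0,"ty":0,"tz":0,"ax":0,"ay":0,"az":-0.06,"jaw":1},{"tx":0,"ty":0,"tz":0,"ax":0,"ay":0,"az":-0.06,"jaw":1},{"tx":0,"ty":0,"tz":0,"ax":0,"ay":0,"az":-0.06,"jaw":1}]' >/dev/null && python3 st.py 0.45 && python3 -m jog '[{"tx":0,"ty":0,"tz":0,"ax":0,"ay":0,"az":-0.06,"jaw":1},{"tx":0,"ty":0,"tz":0,"ax":0,"ay":0,"az":-0.06,"jaw":1},{"tx":0,"ty":0,"tz":0,"ax":0,"ay":0,"az":-0.06,"jaw":1},{"tx":0,"ty":0,"tz":0,"ax":0,"ay":0,"az":0,"jaw":1}]' >/dev/null && python3 st.py 0.45 && python3 -m jog '[{"tx":0,"ty":0,"tz":0,"ax":0,"ay":0,"az":-0.02,"jaw":1}]' >/dev/null && python3 st.py 0.38 && python3 -m jog '[{"tx":0,"ty":0,"tz":0,"ax":0,"ay":0,"az":-0.02,"jaw":1}]' >/dev/null && python3 st.py 0.38 && python3 -m jog '[{"tx":0,"ty":0,"tz":0,"ax":0,"ay":0,"az":-0.02,"jaw":1}]' >/dev/null && python3 st.py 0.38
```

```text
t 13.62 pos [566.8 -40.6  63.1] a 89.34 rad 1.559 F [-5.2  0.8  7.2] T [ 0.111  0.787 -0.332] gw 0.132 gf 30.8
t 14.12 pos [566.8 -40.6  63.1] a 103.09 rad 1.799 F [-5.3  1.5  6.7] T [ 0.181  0.836 -0.398] gw 0.132 gf 30.8
t 14.62 pos [566.8 -40.6  63.1] a 113.35 rad 1.978 F [-5.3  0.5  6.6] T [ 0.145  0.892 -0.093] gw 0.132 gf 29.5
t 14.75 pos [566.8 -40.6  63.1] a 114.47 rad 1.998 F [-5.2  0.8  7.4] T [ 0.153  0.912 -0.364] gw 0.135 gf 30.6
t 14.88 pos [566.8 -40.6  63.1] a 115.62 rad 2.018 F [-6.2  0.4  7.1] T [ 0.16   0.897 -0.341] gw 0.13 gf 30.7
t 15.0 pos [566.8 -40.6  63.1] a 116.77 rad 2.038 F [-6.5  1.1  6.4] T [ 0.145  0.883 -0.311] gw 0.132 gf 30.8
```

```bash
python3 -m jog '[{"tx":0,"ty":0,"tz":0,"ax":0,"ay":0,"az":-0.02,"jaw":1}]' >/dev/null && python3 st.py 0.4 && python3 -m jog '[{"tx":0,"ty":0,"tz":0,"ax":0,"ay":0,"az":-0.02,"jaw":1}]' >/dev/null && python3 st.py 0.4 && python3 -m jog '[{"tx":0,"ty":0,"tz":0,"ax":0,"ay":0,"az":-0.02,"jaw":1}]' >/dev/null && python3 st.py 0.4 && python3 -m jog '[{"tx":0,"ty":0,"tz":0,"ax":0,"ay":0,"az":-0.02,"jaw":1}]' >/dev/null && python3 st.py 0.4 && python3 -m jog '[{"tx":0,"ty":0,"tz":0,"ax":0,"ay":0,"az":-0.015,"jaw":1}]' >/dev/null && python3 st.py 0.4 && python3 -m jog '[{"tx":0,"ty":0,"tz":0,"ax":0,"ay":0,"az":-0.015,"jaw":1}]' >/dev/null && python3 st.py 0.4 && python3 -m jog '[{"tx":0,"ty":0,"tz":0,"ax":0,"ay":0,"az":-0.015,"jaw":1}]' >/dev/null && python3 st.py 0.4 && python3 -m jog '[{"tx":0,"ty":0,"tz":0,"ax":0,"ay":0,"az":-0.015,"jaw":1}]' >/dev/null && python3 st.py 0.4 && python3 -m jog '[{"tx":0,"ty":0,"tz":0,"ax":0,"ay":0,"az":-0.015,"jaw":1}]' >/dev/null && python3 st.py 0.4 && python3 -m jog '[{"tx":0,"ty":0,"tz":0,"ax":0,"ay":0,"az":-0.015,"jaw":1}]' >/dev/null && python3 st.py 0.4 && python3 -m jog '[{"tx":0,"ty":0,"tz":0,"ax":0,"ay":0,"az":-0.015,"jaw":1}]' >/dev/null && python3 st.py 0.4 && python3 -m jog '[{"tx":0,"ty":0,"tz":0,"ax":0,"ay":0,"az":-0.015,"jaw":1}]' >/dev/null && python3 st.py 0.4
```

```text
t 15.12 pos [566.8 -40.6  63.1] a 117.91 rad 2.058 F [-5.7  0.5  7. ] T [ 0.153  0.91  -0.349] gw 0.131 gf 31.0
t 15.25 pos [566.8 -40.6  63.1] a 119.05 rad 2.078 F [-5.4  0.8  6. ] T [ 0.098  0.927 -0.417] gw 0.136 gf 31.0
STOP
```

```bash
python3 -m jog '[{"tx":0,"ty":0,"tz":0,"ax":0,"ay":0,"az":-0.03,"jaw":1},{"tx":0,"ty":0,"tz":0,"ax":0,"ay":0,"az":0,"jaw":1}]' >/dev/null && python3 st.py 0.25 && python3 -m jog '[{"tx":0,"ty":0,"tz":0,"ax":0,"ay":0,"az":-0.03,"jaw":1},{"tx":0,"ty":0,"tz":0,"ax":0,"ay":0,"az":0,"jaw":1}]' >/dev/null && python3 st.py 0.25 && python3 -m jog '[{"tx":0,"ty":0,"tz":0,"ax":0,"ay":0,"az":-0.015,"jaw":1},{"tx":0,"ty":0,"tz":0,"ax":0,"ay":0,"az":0,"jaw":1}]' >/dev/null && python3 st.py 0.25 && python3 -m jog '[{"tx":0,"ty":0,"tz":0,"ax":0,"ay":0,"az":-0.015,"jaw":1},{"tx":0,"ty":0,"tz":0,"ax":0,"ay":0,"az":0,"jaw":1}]' >/dev/null && python3 st.py 0.25 && python3 -m jog '[{"tx":0,"ty":0,"tz":0,"ax":0,"ay":0,"az":-0.015,"jaw":1},{"tx":0,"ty":0,"tz":0,"ax":0,"ay":0,"az":0,"jaw":1}]' >/dev/null && python3 st.py 0.25 && python3 -m jog '[{"tx":0,"ty":0,"tz":0,"ax":0,"ay":0,"az":-0.015,"jaw":1},{"tx":0,"ty":0,"tz":0,"ax":0,"ay":0,"az":0,"jaw":1}]' >/dev/null && python3 st.py 0.25 && python3 -m jog '[{"tx":0,"ty":0,"tz":0,"ax":0,"ay":0,"az":-0.015,"jaw":1},{"tx":0,"ty":0,"tz":0,"ax":0,"ay":0,"az":0,"jaw":1}]' >/dev/null && python3 st.py 0.25 && python3 -m jog '[{"tx":0,"ty":0,"tz":0,"ax":0,"ay":0,"az":-0.015,"jaw":1},{"tx":0,"ty":0,"tz":0,"ax":0,"ay":0,"az":0,"jaw":1}]' >/dev/null && python3 st.py 0.25 && python3 -m jog '[{"tx":0,"ty":0,"tz":0,"ax":0,"ay":0,"az":-0.015,"jaw":1},{"tx":0,"ty":0,"tz":0,"ax":0,"ay":0,"az":0,"jaw":1}]' >/dev/null && python3 st.py 0.25 && python3 -m jog '[{"tx":0,"ty":0,"tz":0,"ax":0,"ay":0,"az":-0.015,"jaw":1},{"tx":0,"ty":0,"tz":0,"ax":0,"ay":0,"az":0,"jaw":1}]' >/dev/null && python3 st.py 0.25
```

```text
t 15.5 pos [566.8 -40.6  63.1] a 120.77 rad 2.108 F [-6.6  0.8  7. ] T [ 0.166  0.873 -0.187] gw 0.133 gf 29.8
t 15.75 pos [566.8 -40.6  63.1] a 122.49 rad 2.138 F [-5.9  0.1  7.1] T [ 0.152  0.889 -0.195] gw 0.134 gf 29.8
t 16.0 pos [566.8 -40.6  63.1] a 123.34 rad 2.153 F [-6.1  0.9  7.6] T [ 0.093  0.948 -0.199] gw 0.138 gf 30.0
t 16.25 pos [566.7 -40.6  63.1] a 124.2 rad 2.168 F [-5.   0.7  6.6] T [ 0.136  0.936 -0.28 ] gw 0.135 gf 29.9
STOP
```

```bash
python3 -m jog '[{"tx":0,"ty":0,"tz":0,"ax":0,"ay":0,"az":-0.012,"jaw":1},{"tx":0,"ty":0,"tz":0,"ax":0,"ay":0,"az":0,"jaw":1}]' >/dev/null && python3 st.py 0.32 && python3 -m jog '[{"tx":0,"ty":0,"tz":0,"ax":0,"ay":0,"az":-0.012,"jaw":1},{"tx":0,"ty":0,"tz":0,"ax":0,"ay":0,"az":0,"jaw":1}]' >/dev/null && python3 st.py 0.32 && python3 -m jog '[{"tx":0,"ty":0,"tz":0,"ax":0,"ay":0,"az":-0.012,"jaw":1},{"tx":0,"ty":0,"tz":0,"ax":0,"ay":0,"az":0,"jaw":1}]' >/dev/null && python3 st.py 0.32 && python3 -m jog '[{"tx":0,"ty":0,"tz":0,"ax":0,"ay":0,"az":-0.012,"jaw":1},{"tx":0,"ty":0,"tz":0,"ax":0,"ay":0,"az":0,"jaw":1}]' >/dev/null && python3 st.py 0.32 && python3 -m jog '[{"tx":0,"ty":0,"tz":0,"ax":0,"ay":0,"az":-0.012,"jaw":1},{"tx":0,"ty":0,"tz":0,"ax":0,"ay":0,"az":0,"jaw":1}]' >/dev/null && python3 st.py 0.32
```

```text
t 16.5 pos [566.8 -40.6  63.1] a 124.89 rad 2.18 F [-5.8  0.6  6.5] T [ 0.124  0.968 -0.236] gw 0.135 gf 30.0
t 16.75 pos [566.8 -40.6  63.1] a 125.57 rad 2.192 F [-5.2  1.6  6.2] T [ 0.089  0.87  -0.254] gw 0.138 gf 29.9
t 17.0 pos [566.7 -40.6  63.1] a 126.26 rad 2.204 F [-5.7  1.1  6.3] T [ 0.147  0.978 -0.151] gw 0.137 gf 30.0
t 17.25 pos [566.7 -40.6  63.1] a 126.95 rad 2.216 F [-5.7  0.6  7.4] T [ 0.149  0.955 -0.239] gw 0.138 gf 30.0
t 17.5 pos [566.7 -40.6  63.1] a 127.64 rad 2.228 F [-5.2  1.   6.6] T [ 0.113  0.934 -0.261] gw 0.131 gf 30.0
```

```bash
python3 -m jog '[{"tx":0,"ty":0,"tz":0,"ax":0,"ay":0,"az":-0.015,"jaw":1},{"tx":0,"ty":0,"tz":0,"ax":0,"ay":0,"az":0,"jaw":1}]' >/dev/null && python3 st.py 0.33 && python3 -m jog '[{"tx":0,"ty":0,"tz":0,"ax":0,"ay":0,"az":-0.015,"jaw":1},{"tx":0,"ty":0,"tz":0,"ax":0,"ay":0,"az":0,"jaw":1}]' >/dev/null && python3 st.py 0.33 && python3 -m jog '[{"tx":0,"ty":0,"tz":0,"ax":0,"ay":0,"az":-0.015,"jaw":1},{"tx":0,"ty":0,"tz":0,"ax":0,"ay":0,"az":0,"jaw":1}]' >/dev/null && python3 st.py 0.33 && python3 -m jog '[{"tx":0,"ty":0,"tz":0,"ax":0,"ay":0,"az":-0.015,"jaw":1},{"tx":0,"ty":0,"tz":0,"ax":0,"ay":0,"az":0,"jaw":1}]' >/dev/null && python3 st.py 0.33 && python3 -m jog '[{"tx":0,"ty":0,"tz":0,"ax":0,"ay":0,"az":-0.015,"jaw":1},{"tx":0,"ty":0,"tz":0,"ax":0,"ay":0,"az":0,"jaw":1}]' >/dev/null && python3 st.py 0.33 && python3 -m jog '[{"tx":0,"ty":0,"tz":0,"ax":0,"ay":0,"az":-0.015,"jaw":1},{"tx":0,"ty":0,"tz":0,"ax":0,"ay":0,"az":0,"jaw":1}]' >/dev/null && python3 st.py 0.33 && python3 -m jog '[{"tx":0,"ty":0,"tz":0,"ax":0,"ay":0,"az":-0.015,"jaw":1},{"tx":0,"ty":0,"tz":0,"ax":0,"ay":0,"az":0,"jaw":1}]' >/dev/null && python3 st.py 0.33 && python3 -m jog '[{"tx":0,"ty":0,"tz":0,"ax":0,"ay":0,"az":-0.015,"jaw":1},{"tx":0,"ty":0,"tz":0,"ax":0,"ay":0,"az":0,"jaw":1}]' >/dev/null && python3 st.py 0.33 && python3 -m jog '[{"tx":0,"ty":0,"tz":0,"ax":0,"ay":0,"az":-0.015,"jaw":1},{"tx":0,"ty":0,"tz":0,"ax":0,"ay":0,"az":0,"jaw":1}]' >/dev/null && python3 st.py 0.33 && python3 -m jog '[{"tx":0,"ty":0,"tz":0,"ax":0,"ay":0,"az":-0.015,"jaw":1},{"tx":0,"ty":0,"tz":0,"ax":0,"ay":0,"az":0,"jaw":1}]' >/dev/null && python3 st.py 0.33
```

```text
t 17.75 pos [566.8 -40.6  63.1] a 128.5 rad 2.243 F [-5.2  0.8  7.9] T [ 0.133  0.904 -0.156] gw 0.131 gf 30.0
t 18.0 pos [566.7 -40.6  63.1] a 129.36 rad 2.258 F [-5.8  0.5  7.4] T [ 0.085  0.941 -0.179] gw 0.131 gf 29.9
t 18.25 pos [566.7 -40.6  63.1] a 130.22 rad 2.273 F [-5.7  1.7  7.2] T [ 0.106  0.99  -0.227] gw 0.132 gf 29.8
t 18.5 pos [566.7 -40.6  63. ] a 131.08 rad 2.288 F [-5.9 -0.1  6.6] T [ 0.041  0.958 -0.147] gw 0.139 gf 29.7
t 18.75 pos [566.7 -40.6  63.1] a 131.95 rad 2.303 F [-6.3  1.4  7.6] T [ 0.141  0.912 -0.176] gw 0.133 gf 29.6
t 19.0 pos [566.7 -40.6  63.1] a 132.81 rad 2.318 F [-5.8  0.6  6.7] T [ 0.109  0.993 -0.111] gw 0.135 gf 29.5
t 19.25 pos [566.7 -40.6  63.1] a 133.67 rad 2.333 F [-6.1  0.8  7.3] T [ 0.157  1.004 -0.101] gw 0.136 gf 29.5
t 19.5 pos [566.7 -40.6  63.1] a 134.52 rad 2.348 F [-4.7  0.2  7.1] T [ 0.184  0.963 -0.092] gw 0.132 gf 29.6
t 19.75 pos [566.7 -40.6  63.1] a 135.38 rad 2.363 F [-6.3  0.8  7.1] T [ 0.191  0.918 -0.183] gw 0.133 gf 29.7
t 20.0 pos [566.7 -40.6  63.1] a 136.23 rad 2.378 F [-6.1  0.6  7.5] T [ 0.15   0.924 -0.14 ] gw 0.136 gf 29.8
```

Still free; the right dial is at about 4.06. Continuing.

```bash
python3 -m jog '[{"tx":0,"ty":0,"tz":0,"ax":0,"ay":0,"az":-0.015,"jaw":1},{"tx":0,"ty":0,"tz":0,"ax":0,"ay":0,"az":0,"jaw":1}]' >/dev/null && python3 st.py 0.33 && python3 -m jog '[{"tx":0,"ty":0,"tz":0,"ax":0,"ay":0,"az":-0.015,"jaw":1},{"tx":0,"ty":0,"tz":0,"ax":0,"ay":0,"az":0,"jaw":1}]' >/dev/null && python3 st.py 0.33 && python3 -m jog '[{"tx":0,"ty":0,"tz":0,"ax":0,"ay":0,"az":-0.015,"jaw":1},{"tx":0,"ty":0,"tz":0,"ax":0,"ay":0,"az":0,"jaw":1}]' >/dev/null && python3 st.py 0.33 && python3 -m jog '[{"tx":0,"ty":0,"tz":0,"ax":0,"ay":0,"az":-0.015,"jaw":1},{"tx":0,"ty":0,"tz":0,"ax":0,"ay":0,"az":0,"jaw":1}]' >/dev/null && python3 st.py 0.33 && python3 -m jog '[{"tx":0,"ty":0,"tz":0,"ax":0,"ay":0,"az":-0.015,"jaw":1},{"tx":0,"ty":0,"tz":0,"ax":0,"ay":0,"az":0,"jaw":1}]' >/dev/null && python3 st.py 0.33 && python3 -m jog '[{"tx":0,"ty":0,"tz":0,"ax":0,"ay":0,"az":-0.015,"jaw":1},{"tx":0,"ty":0,"tz":0,"ax":0,"ay":0,"az":0,"jaw":1}]' >/dev/null && python3 st.py 0.33 && python3 -m jog '[{"tx":0,"ty":0,"tz":0,"ax":0,"ay":0,"az":-0.015,"jaw":1},{"tx":0,"ty":0,"tz":0,"ax":0,"ay":0,"az":0,"jaw":1}]' >/dev/null && python3 st.py 0.33 && python3 -m jog '[{"tx":0,"ty":0,"tz":0,"ax":0,"ay":0,"az":-0.015,"jaw":1},{"tx":0,"ty":0,"tz":0,"ax":0,"ay":0,"az":0,"jaw":1}]' >/dev/null && python3 st.py 0.33 && python3 -m jog '[{"tx":0,"ty":0,"tz":0,"ax":0,"ay":0,"az":-0.015,"jaw":1},{"tx":0,"ty":0,"tz":0,"ax":0,"ay":0,"az":0,"jaw":1}]' >/dev/null && python3 st.py 0.33 && python3 -m jog '[{"tx":0,"ty":0,"tz":0,"ax":0,"ay":0,"az":-0.015,"jaw":1},{"tx":0,"ty":0,"tz":0,"ax":0,"ay":0,"az":0,"jaw":1}]' >/dev/null && python3 st.py 0.33
```

```text
t 20.25 pos [566.7 -40.6  63.1] a 137.09 rad 2.393 F [-5.3  1.   8.3] T [ 0.13   0.953 -0.197] gw 0.137 gf 29.8
t 20.5 pos [566.7 -40.6  63.1] a 137.95 rad 2.408 F [-7.1  0.8  7.1] T [ 0.21   1.018 -0.187] gw 0.134 gf 29.8
t 20.75 pos [566.7 -40.6  63.1] a 138.81 rad 2.423 F [-5.9  0.2  7.1] T [ 0.163  0.924 -0.188] gw 0.135 gf 29.8
t 21.0 pos [566.7 -40.6  63.1] a 139.67 rad 2.438 F [-5.3  1.4  7.3] T [ 0.145  0.968 -0.245] gw 0.132 gf 29.8
t 21.25 pos [566.7 -40.6  63.1] a 140.52 rad 2.453 F [-6.6  0.1  6.2] T [ 0.139  0.95  -0.23 ] gw 0.135 gf 30.1
t 21.5 pos [566.7 -40.6  63.1] a 141.37 rad 2.467 F [-5.4  0.4  7.2] T [ 0.161  0.908 -0.278] gw 0.134 gf 30.5
t 21.75 pos [566.7 -40.6  63.1] a 142.23 rad 2.482 F [-6.3  0.9  7.5] T [ 0.198  1.001 -0.366] gw 0.131 gf 31.1
STOP
```

```bash
python3 -m jog '[{"tx":0,"ty":0,"tz":0,"ax":0,"ay":0,"az":-0.006,"jaw":1},{"tx":0,"ty":0,"tz":0,"ax":0,"ay":0,"az":0,"jaw":1}]' >/dev/null && python3 st.py 0.43 && python3 -m jog '[{"tx":0,"ty":0,"tz":0,"ax":0,"ay":0,"az":-0.006,"jaw":1},{"tx":0,"ty":0,"tz":0,"ax":0,"ay":0,"az":0,"jaw":1}]' >/dev/null && python3 st.py 0.43 && python3 -m jog '[{"tx":0,"ty":0,"tz":0,"ax":0,"ay":0,"az":-0.006,"jaw":1},{"tx":0,"ty":0,"tz":0,"ax":0,"ay":0,"az":0,"jaw":1}]' >/dev/null && python3 st.py 0.43
python3 -m jog '[{"tx":0,"ty":0,"tz":0,"ax":0,"ay":0,"az":0,"jaw":1}]' >/dev/null && python3 st.py 0.43
```

```text
t 22.0 pos [566.7 -40.6  63.1] a 142.56 rad 2.488 F [-5.1  1.3  7.2] T [ 0.143  0.946 -0.391] gw 0.138 gf 31.6
t 22.25 pos [566.7 -40.6  63.1] a 142.91 rad 2.494 F [-5.8  0.6  7. ] T [ 0.175  0.943 -0.387] gw 0.137 gf 31.9
t 22.5 pos [566.7 -40.6  63.1] a 143.24 rad 2.5 F [-6.4  1.4  6.6] T [ 0.119  0.947 -0.438] gw 0.133 gf 32.2
STOP
t 22.62 pos [566.7 -40.6  63.1] a 143.24 rad 2.5 F [-6.   0.5  7.2] T [ 0.105  0.962 -0.39 ] gw 0.137 gf 32.2
```

```bash
python3 -m jog '[{"tx":0,"ty":0,"tz":0,"ax":0,"ay":0,"az":-0.006,"jaw":1},{"tx":0,"ty":0,"tz":0,"ax":0,"ay":0,"az":0,"jaw":1}]' >/dev/null && python3 st.py && python3 -m jog '[{"tx":0,"ty":0,"tz":0,"ax":0,"ay":0,"az":0,"jaw":-0.4},{"tx":0,"ty":0,"tz":0,"ax":0,"ay":0,"az":0,"jaw":-0.4},{"tx":0,"ty":0,"tz":0,"ax":0,"ay":0,"az":0,"jaw":-0.4},{"tx":0,"ty":0,"tz":-35,"ax":0,"ay":0,"az":0,"jaw":-0.4},{"tx":0,"ty":0,"tz":-40,"ax":0,"ay":0,"az":0,"jaw":-0.4}]' >/dev/null && python3 -m jog '[{"tx":36.6,"ty":15,"tz":0,"ax":0,"ay":0,"az":0,"jaw":-0.4},{"tx":36.6,"ty":15,"tz":0,"ax":0,"ay":0,"az":0,"jaw":-0.4},{"tx":0,"ty":0,"tz":0,"ax":0,"ay":0,"az":0.156,"jaw":-0.4},{"tx":0,"ty":0,"tz":0,"ax":0,"ay":0,"az":0.156,"jaw":-0.4},{"tx":0,"ty":0,"tz":0,"ax":0,"ay":0,"az":0.156,"jaw":-0.4}]' >/dev/null && python3 -m jog '[{"tx":0,"ty":0,"tz":0,"ax":0,"ay":0,"az":0.156,"jaw":-0.4},{"tx":0,"ty":0,"tz":0,"ax":0,"ay":0,"az":0.156,"jaw":-0.4},{"tx":0,"ty":0,"tz":0,"ax":0,"ay":0,"az":0,"jaw":-0.4},{"tx":0,"ty":0,"tz":0,"ax":0,"ay":0,"az":0,"jaw":-0.4}]'
python3 look.py B1 526 27
python3 - <<'E'
from h import *
c=dict(np.load("B1.npz"));o=ortho(c,476,576,-23,77,89,6).astype(int)
m=(o[...,0]>150)&(o[...,1]<90)&(o[...,2]<90);p=np.argwhere(m);q=np.median(p,0);print(len(p)/36,576-q[0]/6,77-q[1]/6)
o=ortho(c,457,640,-85,155,88,3);cv2.imwrite("pics/B1w.png",o[:,:,::-1])
E
```

```text
t 22.88 pos [566.7 -40.6  63.1] a 143.59 rad 2.506 F [-5.7  0.7  7.7] T [ 0.116  0.961 -0.43 ] gw 0.134 gf 32.6
time_s: 24.62
eef_pos: [526.1, 26.9, 137.3]
ee_rot: [-0.0, 0.649, 0.761, 0.0]
force: [0.0, -0.4, 0.5]
grip_width: 0.701
grip_force: 0.0
pos [526.1  26.9 137.3] a 99.11 j [-0.17  0.41  1.62  0.    1.11 -0.33] F [ 0.  -0.4  0.5] T [-0.015  0.035  0.005]
0.7777777777777778 540.5 -11.916666666666671
```

View pics/B1w.png

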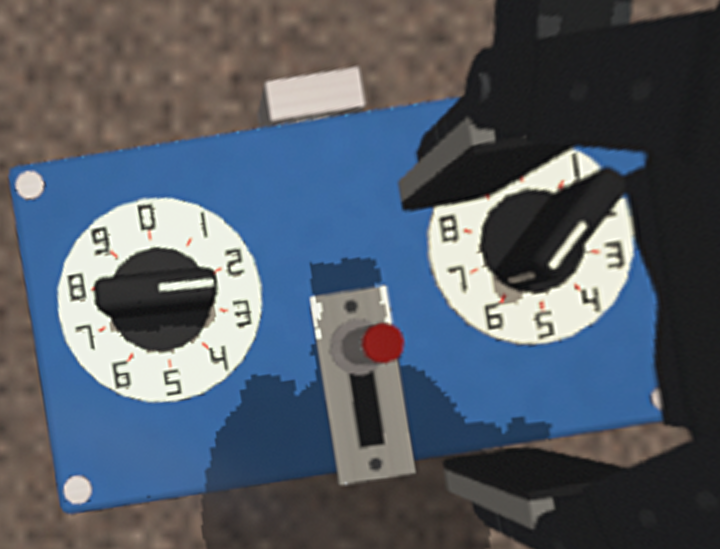

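The view shows the cap at (382,341), which is (526,27.5) and under the tool. The left pointer is just past 2 and the right one between 7 and 6. Gripping the bolt.

```bash
python3 -m jog '[{"tx":0,"ty":0,"tz":35,"ax":0,"ay":0,"az":0,"jaw":-0.4},{"tx":0,"ty":0,"tz":30,"ax":0,"ay":0,"az":0,"jaw":-0.4},{"tx":0,"ty":0,"tz":10,"ax":0,"ay":0,"az":0,"jaw":-0.4},{"tx":0,"ty":0,"tz":0,"ax":0,"ay":0,"az":0,"jaw":-0.4},{"tx":0,"ty":0,"tz":0,"ax":0,"ay":0,"az":0,"jaw":1}]' 25 >/dev/null&& python3 -m jog '[{"tx":0,"ty":0,"tz":0,"ax":0,"ay":0,"az":0,"jaw":1},{"tx":0,"ty":0,"tz":0,"ax":0,"ay":0,"az":0,"jaw":1},{"tx":0,"ty":0,"tz":0,"ax":0,"ay":0,"az":0,"jaw":1},{"tx":0,"ty":0,"tz":0,"ax":0,"ay":0,"az":0,"jaw":1}]' 25 >/dev/null
python3 st.py; python3 -m jog '[{"tx":0,"ty":-2,"tz":0,"ax":0,"ay":0,"az":0,"jaw":1},{"tx":0,"ty":-2,"tz":0,"ax":0,"ay":0,"az":0,"jaw":1}]' >/dev/null; python3 st.py
```

```text
t 25.8 pos [525.9  26.7  63.1] a 98.95 rad 1.727 F [-4.5 -1.1  6.6] T [-0.168  0.707  0.012] gw 0.156 gf 24.3
t 26.05 pos [522.9  26.2  63.1] a 98.94 rad 1.727 F [2.9 2.5 5.4] T [ 0.239 -0.358 -0.01 ] gw 0.149 gf 24.7
```

```bash
python3 -m jog '[{"tx":0,"ty":-2,"tz":0,"ax":0,"ay":0,"az":0,"jaw":1},{"tx":0,"ty":-2,"tz":0,"ax":0,"ay":0,"az":0,"jaw":1}]' >/dev/null; python3 st.py;python3 -m jog '[{"tx":0,"ty":0,"tz":0,"ax":0,"ay":0,"az":0,"jaw":1}]' >/dev/null; python3 st.py
```

```text
t 26.3 pos [518.9  25.6  63. ] a 98.94 rad 1.727 F [2.9 1.2 6.4] T [ 0.336 -0.313 -0.031] gw 0.15 gf 24.7
t 26.43 pos [518.7  25.6  63. ] a 98.94 rad 1.727 F [ 1.3 -0.2  6.6] T [ 0.191 -0.146  0.051] gw 0.152 gf 24.8
```

The bolt slides freely. Continuing the draw.

```bash
python3 -m jog '[{"tx":0,"ty":-4,"tz":0,"ax":0,"ay":0,"az":0,"jaw":1},{"tx":0,"ty":-4,"tz":0,"ax":0,"ay":0,"az":0,"jaw":1},{"tx":0,"ty":-4,"tz":0,"ax":0,"ay":0,"az":0,"jaw":1},{"tx":0,"ty":-4,"tz":0,"ax":0,"ay":0,"az":0,"jaw":1},{"tx":0,"ty":-3,"tz":0,"ax":0,"ay":0,"az":0,"jaw":1}]' >/dev/null; python3 st.py;python3 -m jog '[{"tx":0,"ty":-1,"tz":0,"ax":0,"ay":0,"az":0,"jaw":1}]' >/dev/null; python3 st.py;python3 -m jog '[{"tx":0,"ty":-1,"tz":0,"ax":0,"ay":0,"az":0,"jaw":1}]' >/dev/null; python3 st.py
```

```text
t 27.05 pos [500.   22.7  63. ] a 98.94 rad 1.727 F [2.5 1.6 6.9] T [ 0.27  -0.391  0.008] gw 0.148 gf 24.8
t 27.18 pos [499.   22.5  63. ] a 98.93 rad 1.727 F [2.1 2.5 5.3] T [ 0.276 -0.339 -0.012] gw 0.151 gf 24.8
t 27.3 pos [498.2  22.4  63. ] a 98.94 rad 1.727 F [2.1 2.  6.1] T [ 0.332 -0.427  0.009] gw 0.153 gf 24.8
```

```bash
python3 -m jog '[{"tx":0,"ty":-0.7,"tz":0,"ax":0,"ay":0,"az":0,"jaw":1}]' >/dev/null; python3 st.py;python3 -m jog '[{"tx":0,"ty":-0.7,"tz":0,"ax":0,"ay":0,"az":0,"jaw":1}]' >/dev/null; python3 st.py
```

```text
t 27.43 pos [497.5  22.3  63.1] a 98.94 rad 1.727 F [2.1 1.6 6.1] T [ 0.287 -0.331  0.07 ] gw 0.154 gf 24.8
t 27.55 pos [496.8  22.1  63. ] a 98.93 rad 1.727 F [2.1 1.4 5.5] T [ 0.245 -0.397 -0.001] gw 0.157 gf 24.8
```

```bash
python3 -m jog '[{"tx":0,"ty":0,"tz":0,"ax":0,"ay":0,"az":0,"jaw":-0.4},{"tx":0,"ty":0,"tz":0,"ax":0,"ay":0,"az":0,"jaw":-0.4},{"tx":0,"ty":0,"tz":0,"ax":0,"ay":0,"az":0,"jaw":-0.4},{"tx":0,"ty":0,"tz":-35,"ax":0,"ay":0,"az":0,"jaw":-0.4},{"tx":0,"ty":0,"tz":-50,"ax":0,"ay":0,"az":0,"jaw":-0.4}]' >/dev/null; python3 -m jog '[{"tx":0,"ty":0,"tz":-20,"ax":0,"ay":0,"az":0,"jaw":-0.4},{"tx":0,"ty":0,"tz":0,"ax":0,"ay":0,"az":0,"jaw":-0.4},{"tx":0,"ty":0,"tz":0,"ax":0,"ay":0,"az":0,"jaw":-0.4}]'; python3 look.py E1 526 27
python3 - <<'E'
from h import *
c=dict(np.load("E1.npz"));o=ortho(c,457,640,-85,155,88,3);cv2.imwrite("pics/E1w.png",o[:,:,::-1])
E
```

```text
time_s: 28.55
eef_pos: [495.5, 22.2, 166.1]
ee_rot: [-0.001, 0.65, 0.76, -0.001]
force: [-0.1, -0.3, -0.6]
grip_width: 0.703
grip_force: 0.0
pos [495.5  22.2 166.1] a 98.94 j [-0.19  0.31  1.68 -0.    1.15 -0.35] F [-0.1 -0.3 -0.6] T [ 0.026  0.082 -0.035]
```

View pics/E1w.png

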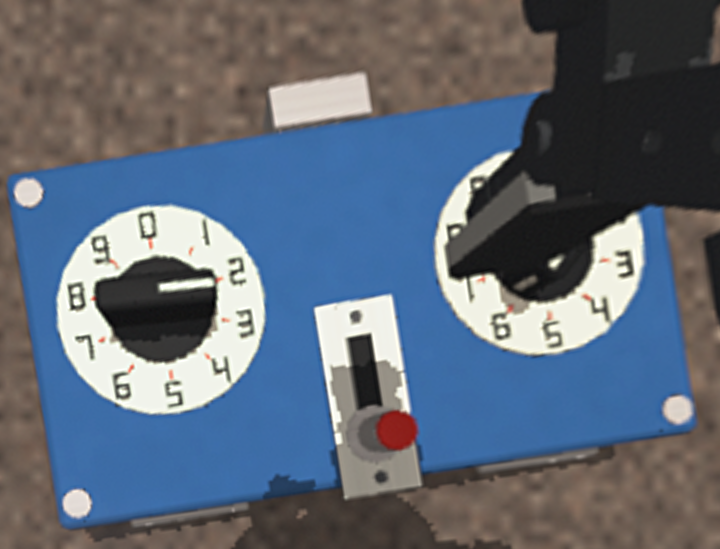

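The bolt's cap is at (397,430), fully at the front end of the slot. The left dial has not moved, and the gripper is clear of everything. Handing in.

```bash
python3 -c "from rig import finish_job; print(finish_job())"
```

```text
the job is handed in; nothing more can be done
None
```

The box looks unlocked and the job is handed in (no verdict came back): both dials were felt onto their catches (left about 1.64 rad, right about 3.93 rad), and the bolt was drawn about 29.5 of 30 mm and let go.

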